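# Start the screw at the bottom of the deep well

### The job

Take the long T-handled driver out of its wooden stand, lower it upright into the tall tower of the cast housing until its blade drops into the slot of the screw at the bottom, and turn the screw about a quarter turn clockwise (seen from above) to start its thread. Keep the driver upright while it turns the screw so that the thread is not crossed, then let go and leave it standing in the well; leave the short driver in the stand.

Things in the scene. Friction and masses are not known exactly. Their poses are not given: they have to be found in the camera images.
- long_driver: Longer of two steel drivers with black T-handles, upright in holes 40 mm deep, 80 mm apart, of a 140x60x46 mm wooden stand; either hole; leans up to 4 degrees. Origin: middle of the blade's lower edge (foot); z up to the handle, x along blade and T-bar. T-bar 70 (x) by 14 (y) by 18 mm, centre 118 mm above origin. Round body 24 mm across from 8 to 60 mm up; blade 20 (x) by 5 mm (y). 0.15 kg.
- short_driver: The same driver in short, in the other hole of the stand: T-bar centre only 62 mm above its origin. It is too short for the well; leave it alone.
- well_mouth (a point): Mid of the deep well's mouth, 86 mm above the desk, on the tall tower (rim 56 mm across) of a fixed aluminium housing, base plate 140x80x14 mm. Funnel 48 mm wide, narrowing in 15 mm to a 28 mm bore. z up; x along the plate's long side towards its low empty boss. Slot floor 69 mm below the mouth; slot 11 mm wide, 8 deep, along x at first; a blade over 15 degrees out of line stands 8 mm higher.
- screw (a joint): Angle of the screw at the bottom of the well: 0 at the start, growing as it turns clockwise seen from above, to a stop at 2.0 rad; it turns stiffly (0.04 N m) and stays where it is left. The driver has about 15 degrees of play in the slot before the screw follows.

How it is judged:
At the end, for the whole second after the job is handed in: Screw turned clockwise at least 0.8 rad; long driver at rest in the deep well, blade in the slot (foot within 10 mm of the axis, at least 64 mm below the mouth), within 11 degrees of upright; short driver within 30 mm of its start and not tipped over 17 degrees (value of joint screw above 0.8 rad and horizontal distance between long_driver and well_mouth below 0.01 m and z of long_driver in the frame of well_mouth below -0.064 m and angle between long_driver's own z axis and vertical below 0.2 rad and linear speed of long_driver below 0.02 m/s and distance of short_driver from where it was at the start of the episode below 0.03 m and angle between short_driver's own z axis and vertical below 0.3 rad); the robot touches nothing.
It fails at once if the screw turned with the driver more than 14 degrees from upright (value of joint screw above 0.1 rad and angle between long_driver's own z axis and vertical above 0.25 rad).
It fails at once if the short driver taken out of the stand (distance of short_driver from where it was at the start of the episode above 0.04 m).
It also fails if it takes over 45 s, if anything falls off the work surface, if the arm or the gripper's body presses on something with over 40 N, if the wrist force passes 120 N, or if a joint passes its speed limit or range.

### The arm

A 6-joint arm with a two-finger parallel gripper is mounted at the origin on a cart in front of the work surface, level with it; the furniture and walls round the work are solid. World frame = base frame: x ahead of the robot, y to its left, z up, the work surface at z = 0. Lengths are in m, angles in rad, forces in N, time in s.
With the tool pointing down it reaches from about 0.375 to 0.9 m from the base axis. Payload 3.1 kg.
Tool frame: the origin (TCP) lies where the fingers leave the gripper's body, on its centre line; the fingertips stand 70 mm ahead of it and the grasp point (between the pads) lies 51 mm ahead of it; z points along the fingers, y is the direction in which the jaws open and shut (so a half turn about z gives the same grasp; the last joint's range is limited). The gripper opens to 87 mm and grips with 3 to 60 N. Pads are 19 mm wide; open, the fingers measure 117 mm over their backs; the gripper's body (75 mm by 190 mm) begins 51 mm behind the grasp point.
Start: joints at [-1.456, 0.527, 1.433, -0, 1.181, -0.178], TCP at [0.181, -0.598, 0.292] pointing down, gripper open.
Joint ranges: [-3.08, 3.08], [-0.75, 2.2], [0.22, 2.44], [-1.43, 4.57], [0, 2.65], [-2.85, 2.85]. Speed limits (rad/s): [2.79, 2.79, 3.14, 3.14, 3.14, 3.14].

### API

Orientations are given as a unit quaternion [w, x, y, z].
In Python, from rig import sensors, cams, job gives the robot as it stands.
- The arm moves only by the shell command python3 -m pendant 'ROWS' [OPENING] [FORCE]. ROWS is JSON, a list of rows, each an object with "slide": the shift along the tool's x, y, z in mm, a list of three; "twist": the turn about the tool's z in rad. In form: [{"slide": [x, y, z], "twist": twist}, ...]. A call has 1 to 5 rows; each row shifts and turns the commanded pose from where the row before left it, along the tool's axes as they then stand; what a row does not reach is not made up. A row lasts 1/12 s, in which the tool goes at most 41.7 mm and 7.16 degrees, less where a joint would pass 70% of its speed; a pose out of reach is approached as far as the arm can. A call is refused whole if a number of a shift passes 41.7 or a number of a turn 0.125, either way. A call with a gripper value outside its range is refused whole. OPENING is the opening, from 0 (shut) to 1 (fully open), set as the call begins (- or left out, the last holds). The fingers move at their own pace and stop on an object; FORCE is the grip in N (left out, the last holds). Time passes only in rows, so rows that do not move let the fingers close. It gives the time, the measured TCP pose, the force and the opening at its end, in the units of the state.
- sensors.observe(): the state, without advancing time (a new reading comes with each control period).
- cams.capture(name): name is "scene" or "top" or "wrist"; returns a dict with "image" (480x640x3 uint8, red, green, blue), "fovy" (degrees; the focal length in pixels is half the picture's height over the tangent of half this angle, whatever the lens; pixels are square), "cx", "cy" (the principal point, pixels), "rvec" (rotation vector, rad) and "tvec" (3), from world to camera coordinates, as OpenCV has them; the wrist camera has in their place "T_tool_cam" (4x4, takes a point from camera to tool coordinates, whose origin is the TCP and whose axes are the flange's). Camera axes: x right, y down, z forward; pixel columns grow to the right and rows downward; lengths in m; the calibration is good to about 2 mm. A picture is of the moment at which its call begins: read the wrist's pose just before it. There is no depth.
- job.sign_off(): hands the job in, once; it reports no verdict.
The state is a dict: "time": time; "qpos": joint angles; "qvel": joint speeds; "tau": joint torques, N m; "tool_pos": TCP position; "orientation": TCP orientation; "contact_force": force on the tool from outside, world axes, zero at the start; "wrist_torque": the same for the moment, N m; "gripper_width": finger opening in m.
Only numpy, scipy, OpenCV 4.12 (cv2) and the standard library are available. Lean on these libraries where they do the work, as an engineer would, in place of code of your own. Each camera call takes 0.05 s, during which the arm holds its last target.

## Working session

There is one attempt and no reset: what is moved stays moved. The work goes in short steps, Python scripts to look and compute and a shell command to move; the robot and the scene stay as the last step left them, time stands still between calls to the robot, and variables do not carry over. Pictures are saved under pics/ and viewed, and the job is handed in when it is done.

```bash
ls; mkdir -p pics
python3 - <<'E'
from rig import sensors,cams
import cv2
print(sensors.observe())
for n in ["scene","top","wrist"]:
    c=cams.capture(n); cv2.imwrite(f"pics/{n}0.png",c["image"][:,:,::-1])
    print({k:v for k,v in c.items() if k!="image"})
E
```

```text
pics
{'time': 0.0, 'qpos': array([-1.45548103e+00,  5.28491059e-01,  1.43393368e+00,  2.39305463e-06,
        1.18139526e+00, -1.78480314e-01]), 'qvel': array([ 0.00069275, -0.00094835,  0.0021117 ,  0.00041873,  0.0002828 ,
        0.00065085]), 'tau': array([ 2.25302065e-04, -4.40041888e+01, -1.76591921e+01,  6.31152629e-02,
        5.82246878e-02, -1.59925512e-04]), 'tool_pos': array([ 0.18096247, -0.59760264,  0.2912462 ]), 'orientation': array([-1.11308078e-03,  9.89229359e-01,  1.46369518e-01,  3.62725702e-05]), 'contact_force': array([ 0.66597727, -0.26491605, -0.23918582]), 'wrist_torque': array([ 0.03515662, -0.03111968, -0.00846399]), 'gripper_width': 0.08679050633750454}
{'fovy': 48.60000641551197, 'cx': 318.50229232423686, 'cy': 232.69957787101075, 'rvec': array([ 2.13719336, -0.20629238,  0.13608135]), 'tvec': array([-0.53000985,  0.14876381,  0.7695079 ])}
{'fovy': 42.937574146119594, 'cx': 320.1548672640612, 'cy': 246.44189349227318, 'rvec': array([ 2.17895805, -2.20179381,  0.07345157]), 'tvec': array([0.04256714, 0.55452584, 0.90452606])}
{'fovy': 66.99770830425878, 'cx': 313.1956922823916, 'cy': 241.5278036926761, 'T_tool_cam': array([[-6.09698905e-04, -9.55651600e-01, -2.94498977e-01,
         8.09287418e-02],
       [ 9.99999745e-01, -4.73545306e-04, -5.33633162e-04,
         2.92763069e-04],
       [ 3.70508777e-04, -2.94499228e-01,  9.55651646e-01,
        -9.32143797e-02],
       [ 0.00000000e+00,  0.00000000e+00,  0.00000000e+00,
         1.00000000e+00]])}
```

View pics/scene0.png

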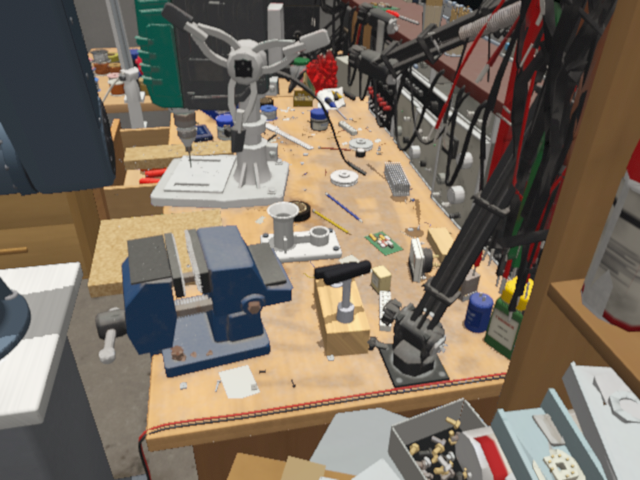

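View pics/top0.png

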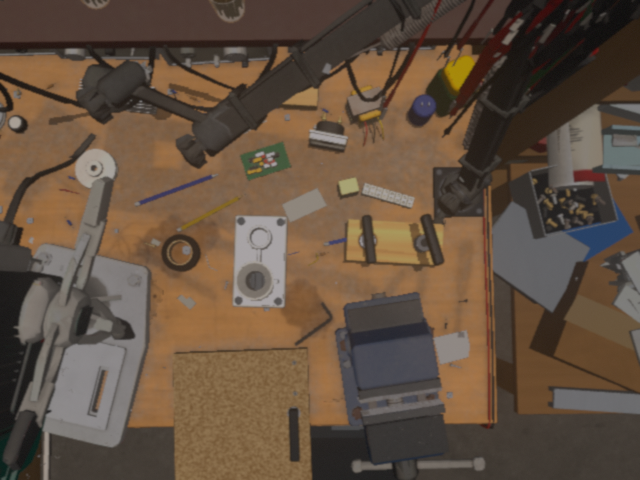

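View pics/wrist0.png

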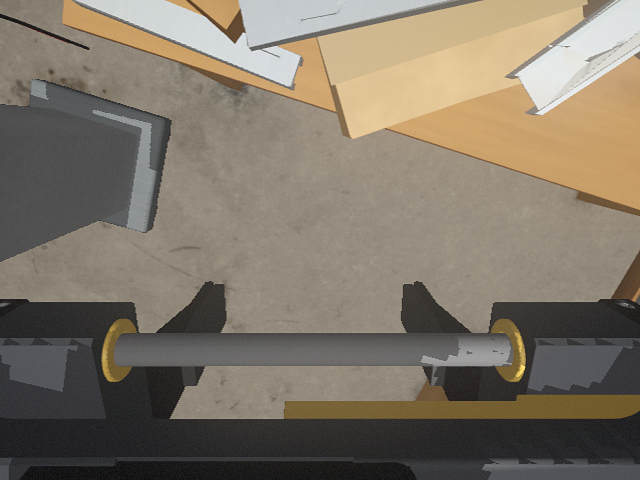

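```bash
cat > h.py <<'E'
import numpy as np,cv2
from scipy.spatial.transform import Rotation as R
from rig import sensors,cams
def K(c):
    f=240/np.tan(np.radians(c["fovy"])/2); return np.array([[f,0,c["cx"]],[0,f,c["cy"]],[0,0,1.]])
def pose():
    s=sensors.observe(); q=s["orientation"]; T=np.eye(4); T[:3,:3]=R.from_quat([q[1],q[2],q[3],q[0]]).as_matrix(); T[:3,3]=s["tool_pos"]; return T,s
def cap(n,save=None):
    T,s=pose(); c=cams.capture(n)
    if n=="wrist": M=np.linalg.inv(T@c["T_tool_cam"])
    else:
        M=np.eye(4); M[:3,:3]=cv2.Rodrigues(c["rvec"])[0]; M[:3,3]=c["tvec"]
    if save: cv2.imwrite(save,c["image"][:,:,::-1])
    return c["image"][:,:,::-1].copy(),K(c),M
def proj(P,k,M):
    P=np.atleast_2d(P); q=P@M[:3,:3].T+M[:3,3]; q=q@k.T; return q[:,:2]/q[:,2:]
def onplane(uv,z,k,M):
    uv=np.atleast_2d(uv).astype(float); d=np.c_[uv,np.ones(len(uv))]@np.linalg.inv(k).T@M[:3,:3]; o=-M[:3,:3].T@M[:3,3]
    return o+d*((z-o[2])/d[:,2])[:,None]
def crop(im,x0,y0,x1,y1,s,fn): cv2.imwrite(fn,cv2.resize(im[y0:y1,x0:x1],None,fx=s,fy=s,interpolation=cv2.INTER_CUBIC))
E
python3 - <<'E'
from h import *
im,k,M=cap("top")
print("cam",-M[:3,:3].T@M[:3,3]); print(M[:3,:3].round(2))
print(proj([[0.4,0,0],[.5,0,0],[.5,.2,0],[.5,-.2,0],[.8,0,0]],k,M))
crop(im,220,180,460,310,3.3,"pics/t1.png")
im,k,M=cap("scene")
print("cam",-M[:3,:3].T@M[:3,3])
crop(im,250,190,400,370,3.3,"pics/s1.png")
E
```

```text
cam [0.49602508 0.03994681 0.93799874]
[[-0.01 -1.    0.  ]
 [-1.    0.01 -0.06]
 [ 0.06 -0.   -1.  ]]
[[345.32501045 348.38106949]
 [344.46818614 282.65729974]
 [214.06801818 284.02925191]
 [474.67745544 281.28735603]
 [341.9664477   90.75835443]]
cam [ 0.39668987 -0.65862924  0.55138752]
```

View pics/t1.png

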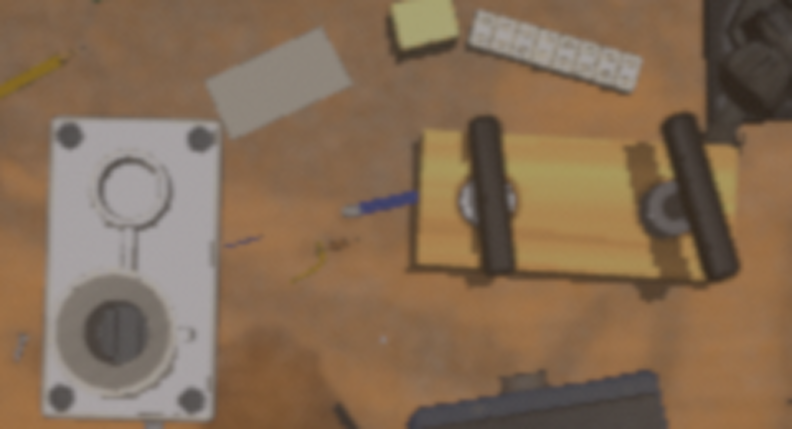

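View pics/s1.png

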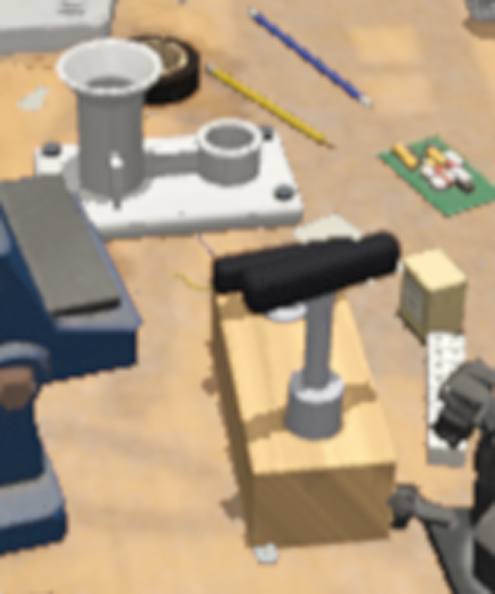

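Run:
```python
from h import *
im,k,M=cap("top")
crop(im,340,205,450,275,7,"pics/t2.png")
crop(im,225,205,295,315,5.4,"pics/t3.png")
crop(im,420,0,620,230,2.6,"pics/t4.png")
im,k,M=cap("scene")
crop(im,305,250,385,350,6,"pics/s2.png")
crop(im,255,195,345,265,7,"pics/s3.png")
```

```text
(no output)
```

View pics/t2.png

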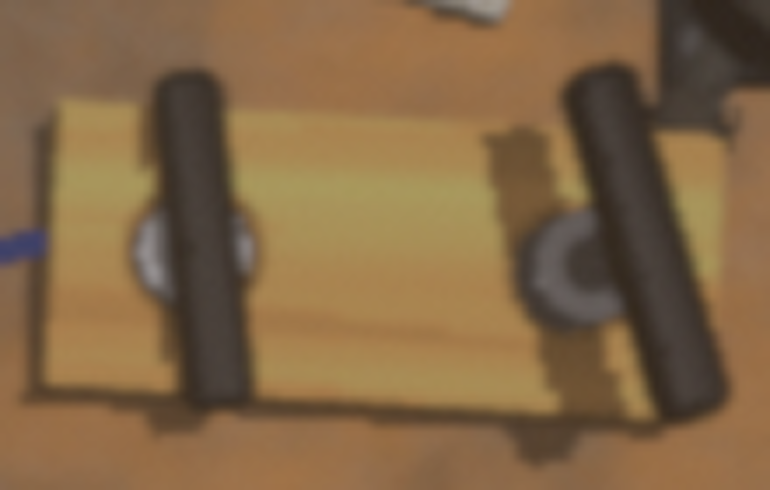

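View pics/t3.png

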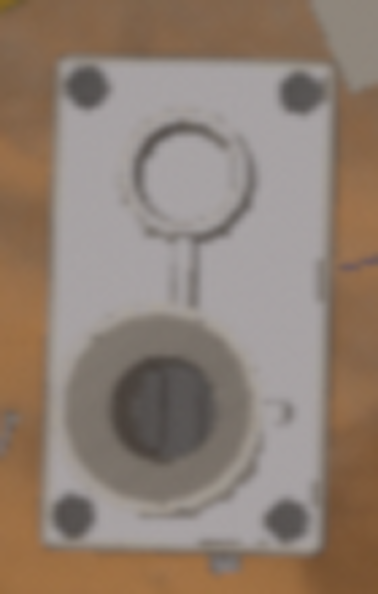

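View pics/t4.png

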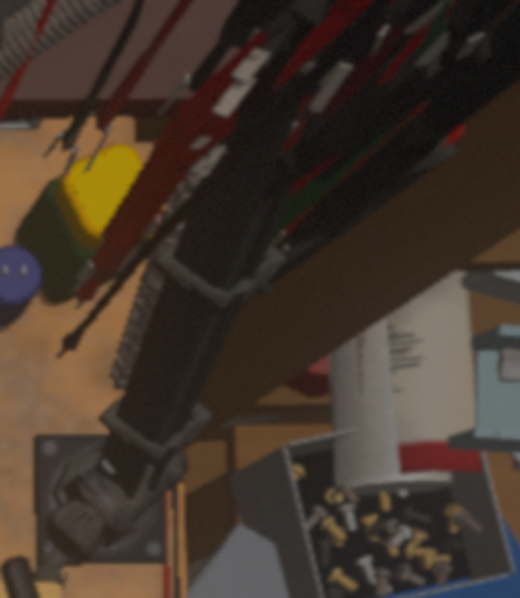

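View pics/s2.png

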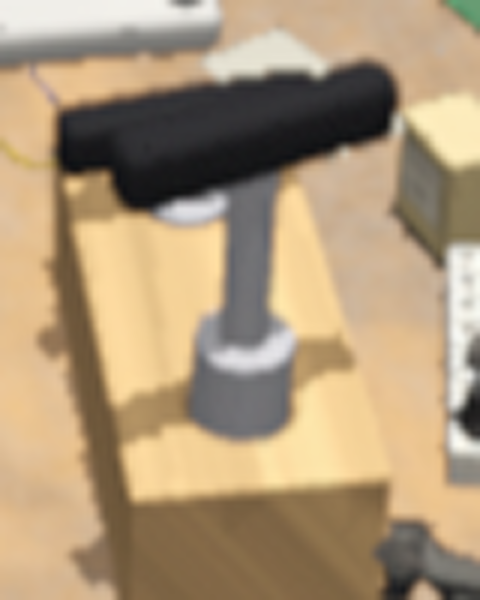

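View pics/s3.png

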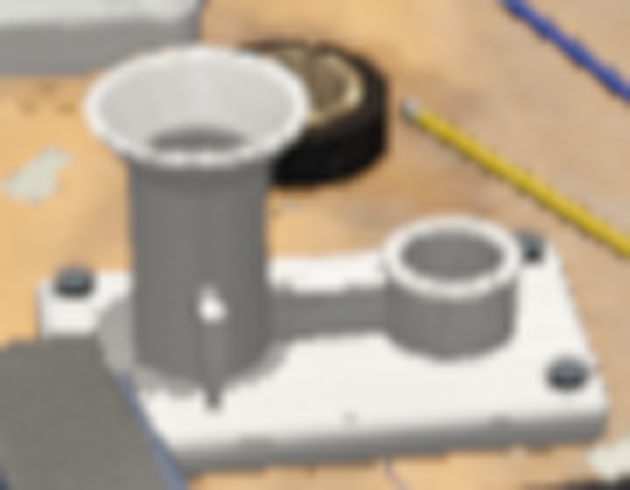

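```bash
cat > geo.py <<'E'
from h import *
ti,tk,tM=cap("top"); si,sk,sM=cap("scene")
def tri(a,b):
    X=cv2.triangulatePoints(tk@tM[:3],sk@sM[:3],np.array(a,float).reshape(2,1),np.array(b,float).reshape(2,1)); return (X[:3]/X[3]).ravel()
t2=lambda x,y:(340+x/7,205+y/7)
t3=lambda x,y:(225+x/5.4,205+y/5.4)
s2=lambda x,y:(305+x/6,250+y/6)
s3=lambda x,y:(255+x/7,195+y/7)
if __name__=="__main__":
    print("bar x+ end",tri(t2(603,82),s2(370,97)), "bar x- end",tri(t2(690,398),s2(142,165)))
    b=tri(t2(648,240),s2(252,133)); print("mid",b)
    print("plane z.124",onplane([t2(603,82),t2(648,240),t2(690,398)],.124,tk,tM))
    P=onplane([t2(690-87,62),t2(690,420)],.124,tk,tM);print("len",np.linalg.norm(P[0]-P[1]),"yaw",np.degrees(np.arctan2(*(P[0]-P[1])[1::-1])))
    print("collar",onplane(t2(577,266),.066,tk,tM))
    print("stand corners",onplane([t2(60,100),t2(727,132),t2(662,422),t2(42,388)],.046,tk,tM))
    print("well mouth",onplane(t3(158,408),.086,tk,tM), tri(t3(158,408),s3(197,105)))
    print("boss",onplane(t3(190,175),.04,tk,tM))
    C=onplane([t3(60,62),t3(332,70),t3(325,550),t3(45,545)],.014,tk,tM);print("plate",C,C.mean(0))
    e=(C[0]+C[1]-C[2]-C[3]);print("plate yaw",np.degrees(np.arctan2(e[1],e[0])),np.linalg.norm(e)/2)
    print("slot",onplane([t3(166,370),t3(163,455)],.025,tk,tM))
    print("short bar",onplane([t2(188,72),t2(220,402)],.068,tk,tM))
    print("lamp base",onplane([(434,168),(484,168),(484,217),(434,217)],0,tk,tM))
    print("clamp low",tri((420+155/2.6,430/2.6),(425,300)))
E
python3 geo.py
```

```text
bar x+ end [ 0.58547801 -0.10513626  0.12426732] bar x- end [ 0.52666377 -0.12076116  0.12467006]
mid [ 0.55545175 -0.11322362  0.12408458]
plane z.124 [[ 0.58662126 -0.10544102  0.124     ]
 [ 0.55617454 -0.11339168  0.124     ]
 [ 0.52587609 -0.12073268  0.124     ]]
len 0.07043447087088332 yaw 12.389487385966113
collar [[ 0.55527355 -0.10965676  0.066     ]]
stand corners [[ 0.59266898 -0.00528305  0.046     ]
 [ 0.58449141 -0.14517813  0.046     ]
 [ 0.52378169 -0.13016143  0.046     ]
 [ 0.5322365  -0.00070564  0.046     ]]
well mouth [[0.50387946 0.12934741 0.086     ]] [0.50378667 0.12949502 0.08472522]
boss [[0.56778274 0.12520355 0.04      ]]
plate [[0.60217077 0.16415234 0.014     ]
 [0.59912335 0.08754796 0.014     ]
 [0.46447393 0.09044267 0.014     ]
 [0.46669258 0.16856969 0.014     ]] [0.53311516 0.12767817 0.014     ]
plate yaw -1.550554661430848 0.13511327568807907
slot [[0.51491952 0.13349693 0.025     ]
 [0.49146071 0.134414   0.025     ]]
short bar [[ 0.59577956 -0.03046105  0.068     ]
 [ 0.52811166 -0.03594173  0.068     ]]
lamp base [[ 0.67637059 -0.14144743  0.        ]
 [ 0.67559488 -0.21919329  0.        ]
 [ 0.59906522 -0.21707397  0.        ]
 [ 0.59985435 -0.13972986  0.        ]]
clamp low [ 0.64975276 -0.1788273   0.11795777]
```

Run:
```python
from geo import *
crop(si,370,100,570,390,2.05,"pics/s4.png")
crop(ti,425,90,505,225,4.4,"pics/t5.png")
a=cv2.imread("pics/s4.png");b=cv2.imread("pics/t5.png");h=min(len(a),len(b));cv2.imwrite("pics/lamp.png",np.hstack([a[:h],b[:h]]));print(a.shape,b.shape)
```

```text
(594, 410, 3) (594, 352, 3)
```

View pics/lamp.png

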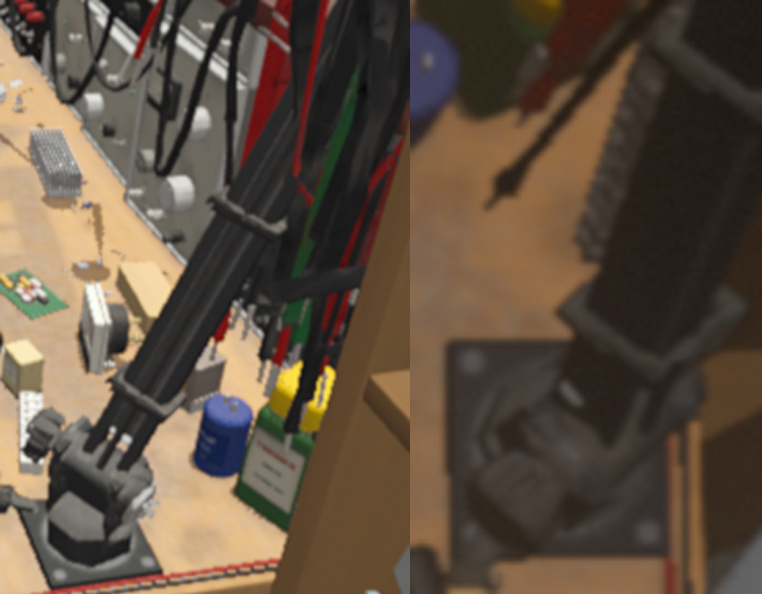

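Run:
```python
from geo import *
print(tri((459,161),(427.6,285.4)),tri((480.7,100.2),(475,195)))
o=-sM[:3,:3].T@sM[:3,3]
# knob ray heights
for uv in [(389.5,307),(372,345),(425,320)]:
    print([onplane(uv,z,sk,sM)[0].round(3) for z in (.05,.1,.15)])
# vise height: scene top corner
print("vise",[onplane((275,260),z,sk,sM)[0].round(3) for z in (.08,.1,.12,.14)],[onplane((350,300),z,tk,tM)[0].round(3) for z in (.08,.1,.12,.14)])
```

```text
[ 0.65924945 -0.1517842   0.11800368] [ 0.70354154 -0.14794216  0.24727188]
[array([ 0.622, -0.11 ,  0.05 ]), array([ 0.599, -0.165,  0.1  ]), array([ 0.577, -0.219,  0.15 ])]
[array([ 0.575, -0.178,  0.05 ]), array([ 0.558, -0.226,  0.1  ]), array([ 0.54 , -0.274,  0.15 ])]
[array([ 0.662, -0.145,  0.05 ]), array([ 0.636, -0.196,  0.1  ]), array([ 0.609, -0.248,  0.15 ])]
vise [array([ 0.471, -0.008,  0.08 ]), array([ 0.468, -0.036,  0.1  ]), array([ 0.465, -0.063,  0.12 ]), array([ 0.461, -0.091,  0.14 ])] [array([ 0.475, -0.004,  0.08 ]), array([ 0.476, -0.003,  0.1  ]), array([ 0.476, -0.002,  0.12 ]), array([ 0.477, -0.001,  0.14 ])]
```

```bash
python3 -m pendant '[{"slide":[20,-18,0],"twist":0},{"slide":[28,-25,0],"twist":0},{"slide":[28,-25,0],"twist":0},{"slide":[28,-25,0],"twist":0},{"slide":[28,-25,0],"twist":0}]' 1 10; python3 -m pendant '[{"slide":[28,-25,0],"twist":0},{"slide":[28,-25,0],"twist":0},{"slide":[28,-25,0],"twist":0},{"slide":[28,-25,0],"twist":0},{"slide":[28,-25,0],"twist":0}]'
```

```text
time: 1.07
tool_pos: [0.2737, -0.4456, 0.2923]
orientation: [0.0, 0.989, 0.146, 0.0]
contact_force: [0.7, 0.2, -0.5]
gripper_width: 0.0869
time: 1.48
tool_pos: [0.3717, -0.2853, 0.2926]
orientation: [0.0, 0.989, 0.146, 0.0]
contact_force: [1.2, 0.2, 0.1]
gripper_width: 0.0872
```

```bash
python3 -m pendant '[{"slide":[28,-25,0],"twist":0},{"slide":[28,-25,0],"twist":0},{"slide":[28,-25,0],"twist":0},{"slide":[0,0,0],"twist":-0.125},{"slide":[0,0,0],"twist":-0.125}]'
for i in 1 2 3 4; do python3 -m pendant '[{"slide":[0,0,0],"twist":-0.125},{"slide":[0,0,0],"twist":-0.125},{"slide":[0,0,0],"twist":-0.125},{"slide":[0,0,0],"twist":-0.125},{"slide":[0,0,0],"twist":-0.125}]'; done;  python3 -m pendant '[{"slide":[0,0,0],"twist":-0.125},{"slide":[0,0,0],"twist":-0.125},{"slide":[0,0,0],"twist":-0.08}]'
python3 - <<'E'
from h import *
T,s=pose();print(T.round(4),s["qpos"].round(3),s["time"])
cap("wrist","pics/w1.png")
E
```

```text
time: 1.9
tool_pos: [0.4307, -0.1884, 0.2925]
orientation: [0.0, 0.962, 0.274, 0.0]
contact_force: [0.0, -1.0, -0.1]
gripper_width: 0.087
time: 2.32
tool_pos: [0.4298, -0.1907, 0.2924]
orientation: [0.0, 0.832, 0.554, 0.0]
contact_force: [0.2, 0.5, 0.5]
gripper_width: 0.0867
time: 2.73
tool_pos: [0.4297, -0.1908, 0.2925]
orientation: [0.0, 0.622, 0.783, 0.0]
contact_force: [0.4, -0.1, -1.0]
gripper_width: 0.087
time: 3.15
tool_pos: [0.4297, -0.1908, 0.2924]
orientation: [0.0, 0.351, 0.936, -0.0]
contact_force: [0.1, -0.3, 0.2]
gripper_width: 0.0871
time: 3.57
tool_pos: [0.4297, -0.1908, 0.2924]
orientation: [0.0, 0.046, 0.999, -0.0]
contact_force: [0.0, -0.2, -0.0]
gripper_width: 0.0874
time: 3.82
tool_pos: [0.4297, -0.1908, 0.2924]
orientation: [0.0, -0.119, 0.993, -0.0]
contact_force: [0.9, -0.2, -0.0]
gripper_width: 0.0872
[[-9.719e-01 -2.355e-01  4.000e-04  4.297e-01]
 [-2.355e-01  9.719e-01 -3.000e-04 -1.908e-01]
 [-3.000e-04 -4.000e-04 -1.000e+00  2.924e-01]
 [ 0.000e+00  0.000e+00  0.000e+00  1.000e+00]] [-0.656  0.32   1.809 -0.     1.012 -2.465] 3.8167
```

View pics/w1.png

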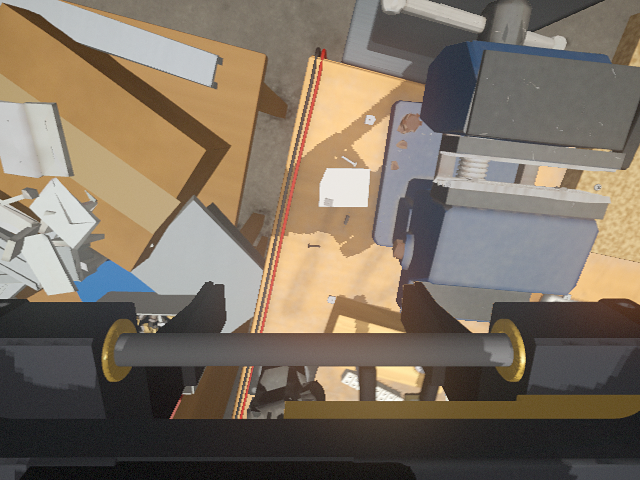

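```bash
python3 -m pendant '[{"slide":[-35,11.5,0],"twist":0},{"slide":[-35,11.5,0],"twist":0},{"slide":[-35,11.5,0],"twist":0},{"slide":[-35,11.3,0],"twist":0},{"slide":[0,0,0],"twist":0}]'
python3 -m pendant '[{"slide":[0,0,30],"twist":0},{"slide":[0,0,25],"twist":0},{"slide":[0,0,0],"twist":0}]'
python3 - <<'E'
from h import *
T,s=pose();print(T.round(4),s["qpos"].round(3),s["time"])
w,_,_=cap("wrist");c,_,_=cap("scene")
cv2.imwrite("pics/w2.png",cv2.resize(np.hstack([w,c]),(800,300)))
crop(c,240,150,440,360,2.8,"pics/s5.png")
E
```

```text
time: 4.28
tool_pos: [0.5607, -0.1114, 0.2928]
orientation: [0.003, -0.117, 0.993, -0.0]
contact_force: [-0.3, -0.7, -0.2]
gripper_width: 0.0872
time: 4.53
tool_pos: [0.5526, -0.1127, 0.233]
orientation: [-0.004, -0.115, 0.993, 0.002]
contact_force: [-1.2, 0.5, -1.0]
gripper_width: 0.087
[[-0.9733 -0.2291 -0.0092  0.5526]
 [-0.2292  0.9734  0.0038 -0.1127]
 [ 0.0081  0.0058 -1.      0.233 ]
 [ 0.      0.      0.      1.    ]] [-0.399  0.525  1.641 -0.     0.985 -2.201] 4.5333
```

View pics/w2.png

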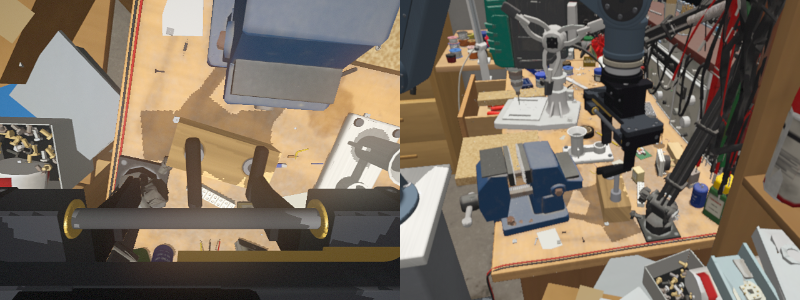

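View pics/s5.png

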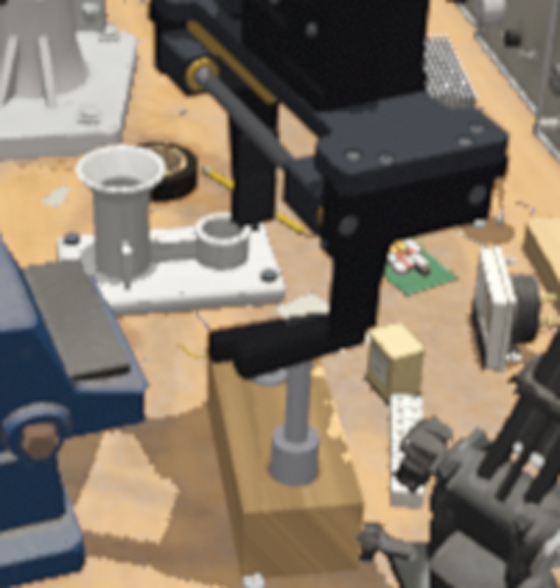

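```bash
python3 -m pendant '[{"slide":[0,0,25],"twist":0},{"slide":[0,0,25],"twist":0},{"slide":[0,0,11],"twist":0},{"slide":[0,0,0],"twist":0},{"slide":[0,0,0],"twist":0}]'
python3 - <<'E'
from h import *
T,s=pose();print(T.round(4),s["contact_force"],s["time"])
w,_,_=cap("wrist");cv2.imwrite("pics/w3.png",w)
E
```

```text
time: 5.05
tool_pos: [0.5558, -0.1144, 0.1772]
orientation: [0.0, -0.116, 0.993, -0.0]
contact_force: [0.1, -0.2, 0.6]
gripper_width: 0.087
[[-9.733e-01 -2.295e-01  9.000e-04  5.558e-01]
 [-2.295e-01  9.733e-01 -4.000e-04 -1.144e-01]
 [-8.000e-04 -6.000e-04 -1.000e+00  1.772e-01]
 [ 0.000e+00  0.000e+00  0.000e+00  1.000e+00]] [ 0.05963612 -0.22287184  0.63122306] 5.05
```

View pics/w3.png

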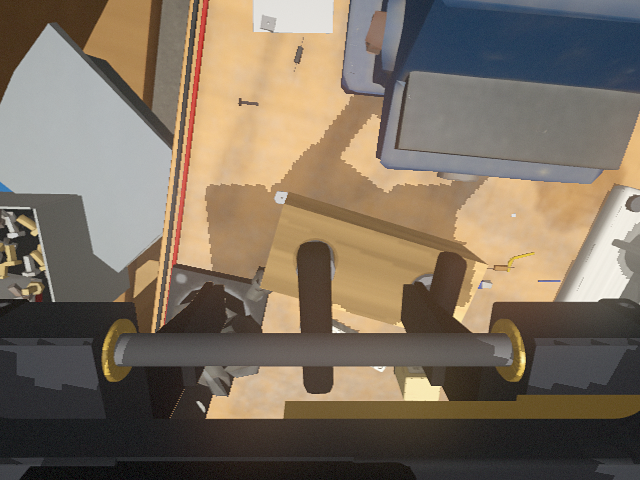

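```bash
python3 -m pendant '[{"slide":[0,0,0],"twist":0},{"slide":[0,0,0],"twist":0},{"slide":[0,0,0],"twist":0},{"slide":[0,0,0],"twist":0},{"slide":[0,0,0],"twist":0}]' 0 40;python3 -m pendant '[{"slide":[0,0,0],"twist":0},{"slide":[0,0,0],"twist":0},{"slide":[0,0,0],"twist":0},{"slide":[0,0,0],"twist":0},{"slide":[0,0,0],"twist":0}]'
python3 - <<'E'
from h import *
T,s=pose();k=None
w,k,M=cap("wrist")
for z in (.042,.051,.060):
  for x in (-.035,0,.035): print(z,x,proj((T@[x,0,z,1])[:3],k,M).round(1))
cv2.imwrite("pics/w4.png",w)
E
```

```text
time: 5.52
tool_pos: [0.5555, -0.1139, 0.1767]
orientation: [0.0, -0.116, 0.993, -0.0]
contact_force: [1.2, 0.8, -0.5]
gripper_width: 0.0612
time: 5.93
tool_pos: [0.5554, -0.1139, 0.1762]
orientation: [-0.0, -0.116, 0.993, 0.0]
contact_force: [-0.7, 1.1, 1.0]
gripper_width: 0.0283
0.042 -0.035 [[313.9 400. ]]
0.042 0 [[313.9 331.6]]
0.042 0.035 [[313.9 253.2]]
0.051 -0.035 [[313.9 386.5]]
0.051 0 [[313.9 320.8]]
0.051 0.035 [[313.9 246.2]]
0.06 -0.035 [[313.8 374.3]]
0.06 0 [[313.8 311.2]]
0.06 0.035 [[313.8 240. ]]
```

View pics/w4.png

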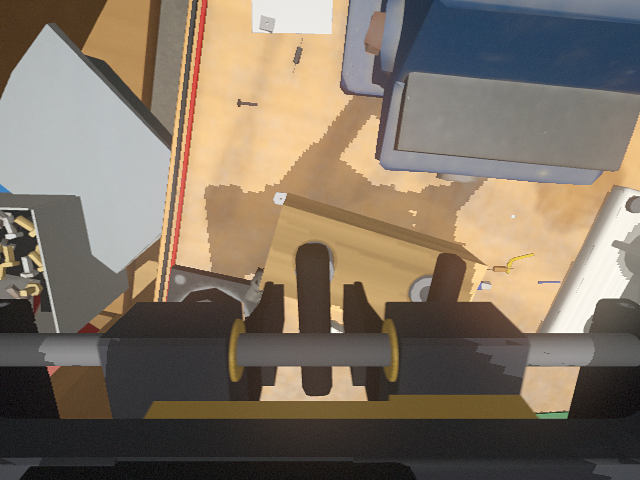

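```bash
python3 -m pendant '[{"slide":[0,0,0],"twist":0},{"slide":[0,0,0],"twist":0},{"slide":[0,0,0],"twist":0},{"slide":[0,0,0],"twist":0},{"slide":[0,0,0],"twist":0}]' 0 40;python3 -m pendant '[{"slide":[0,0,0],"twist":0},{"slide":[0,0,-5],"twist":0},{"slide":[0,0,-10],"twist":0},{"slide":[0,0,-10],"twist":0},{"slide":[0,0,-10],"twist":0}]'
```

```text
time: 6.4
tool_pos: [0.5554, -0.1139, 0.1762]
orientation: [-0.0, -0.116, 0.993, 0.0]
contact_force: [0.5, -0.1, -1.0]
gripper_width: 0.0134
time: 6.82
tool_pos: [0.5555, -0.114, 0.2125]
orientation: [0.0, -0.116, 0.993, -0.0]
contact_force: [-0.1, -0.2, -1.2]
gripper_width: 0.0138
```

```bash
python3 -m pendant '[{"slide":[0,0,-25],"twist":0},{"slide":[0,0,-25],"twist":0},{"slide":[0,0,-22],"twist":0},{"slide":[0,0,0],"twist":0}]'
python3 - <<'E'
from h import *
w,k,M=cap("wrist");c,k,M=cap("scene");
crop(c,250,100,450,350,2.3,"pics/s6.png")
E
```

```text
time: 7.15
tool_pos: [0.5578, -0.1149, 0.2891]
orientation: [0.005, -0.116, 0.993, -0.003]
contact_force: [0.4, -0.7, 0.2]
gripper_width: 0.0136
```

View pics/s6.png

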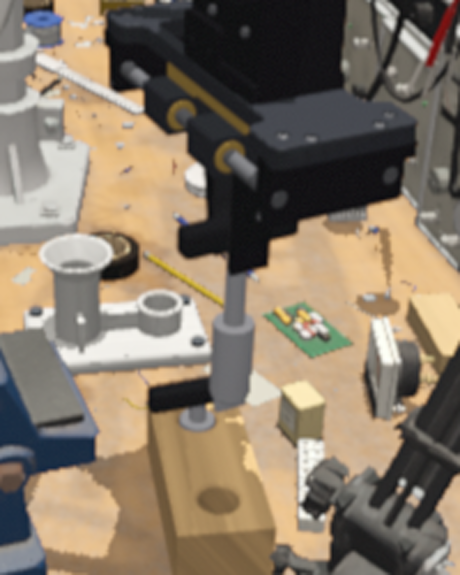

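```bash
python3 -m pendant '[{"slide":[0,25,0],"twist":0},{"slide":[-1,38,0],"twist":0},{"slide":[-1,38,0],"twist":0},{"slide":[-1,38,0],"twist":0},{"slide":[-1,38,0],"twist":0}]';python3 -m pendant '[{"slide":[-1,38,0],"twist":0},{"slide":[-1,25,0],"twist":0.08},{"slide":[0,0,0],"twist":0.1},{"slide":[0,0,0],"twist":0.092},{"slide":[0,0,0],"twist":0}]';python3 -m pendant '[{"slide":[0,0,0],"twist":0},{"slide":[0,0,0],"twist":0}]'
python3 - <<'E'
from h import *
T,s=pose();print(T.round(4),s["time"])
w,k,M=cap("wrist");cv2.imwrite("pics/w7.png",w)
c,k,M=cap("scene"); crop(c,230,60,400,280,2.7,"pics/s7.png")
print("sc foot pred",[proj((T@[0,0,z,1])[:3],k,M) for z in (.169,.161,.109,.051)])
c,k,M=cap("top");crop(c,200,180,320,330,4,"pics/t7.png")
E
```

```text
time: 7.67
tool_pos: [0.5169, 0.0606, 0.2817]
orientation: [-0.002, -0.115, 0.993, 0.0]
contact_force: [0.2, 1.6, -0.3]
gripper_width: 0.0136
time: 8.08
tool_pos: [0.5047, 0.1218, 0.2818]
orientation: [-0.002, 0.02, 1.0, -0.0]
contact_force: [0.3, -0.7, -1.7]
gripper_width: 0.0131
time: 8.25
tool_pos: [0.5056, 0.1207, 0.2825]
orientation: [-0.001, 0.019, 1.0, -0.0]
contact_force: [-0.0, 0.2, -0.9]
gripper_width: 0.0136
[[-9.993e-01  3.830e-02 -1.800e-03  5.056e-01]
 [ 3.830e-02  9.993e-01 -1.000e-04  1.207e-01]
 [ 1.800e-03 -2.000e-04 -1.000e+00  2.825e-01]
 [ 0.000e+00  0.000e+00  0.000e+00  1.000e+00]] 8.25
sc foot pred [array([[284.53921355, 197.81710956]]), array([[284.4642901 , 193.64419905]]), array([[283.95896355, 165.49970526]]), array([[283.35498212, 131.86056375]])]
```

View pics/s7.png

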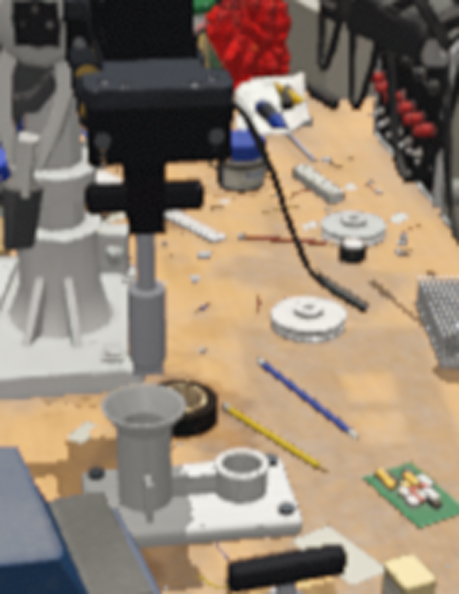

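View pics/w7.png

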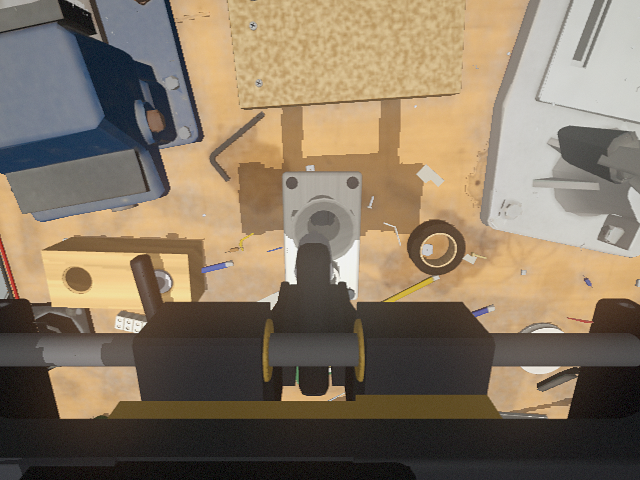

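View pics/t7.png

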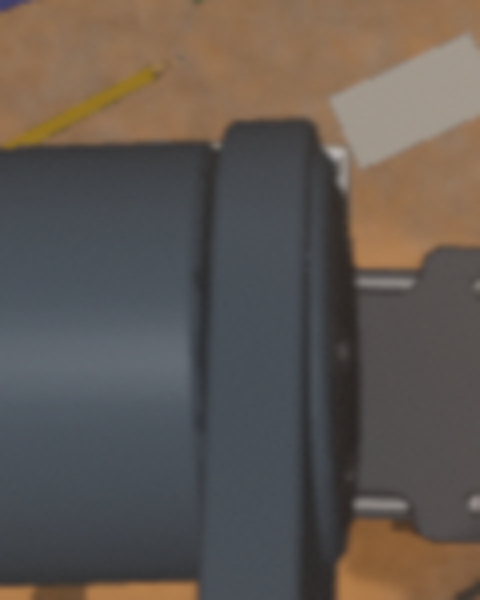

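Run:
```python
from h import *
T,s=pose();w,k,M=cap("wrist");print(T[:3,3])
crop(w,270,160,380,320,3.7,"pics/w8.png")
print("mouth",onplane((325,222),.086,k,M),onplane((323,219),.017,k,M))
print(proj([[.504,.1295,.086],[.504,.1295,.014]],k,M))
e=onplane([(284,173),(361,173),(357,300),(283,300)],.014,k,M);print(e)
```

```text
[0.50593975 0.12055692 0.28296861]
mouth [[0.49742414 0.13030867 0.086     ]] [[0.51151909 0.13001254 0.017     ]]
[[324.26893815 229.73750843]
 [322.18126955 211.14660553]]
[[0.46406564 0.09308759 0.014     ]
 [0.46713461 0.16908303 0.014     ]
 [0.60517229 0.16447172 0.014     ]
 [0.60187724 0.08315376 0.014     ]]
```

View pics/w8.png

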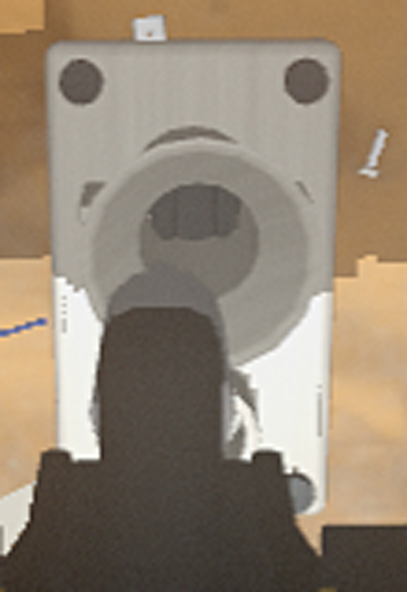

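```bash
python3 -m pendant '[{"slide":[2.3,9.0,0],"twist":0},{"slide":[0,0,15],"twist":0},{"slide":[0,0,15],"twist":0},{"slide":[0,0,0],"twist":0},{"slide":[0,0,0],"twist":0}]'
python3 - <<'E'
from h import *
T,s=pose();print(T.round(4),s["time"],s["contact_force"])
w,k,M=cap("wrist");crop(w,270,150,380,310,3.7,"pics/w9.png")
c,k,M=cap("scene"); crop(c,240,120,340,270,3.7,"pics/s9.png")
a=cv2.imread("pics/w9.png");b=cv2.imread("pics/s9.png");h=min(len(a),len(b));cv2.imwrite("pics/c9.png",np.hstack([a[:h],b[:h]]))
E
```

```text
time: 8.87
tool_pos: [0.5035, 0.1304, 0.2528]
orientation: [-0.001, 0.02, 1.0, 0.0]
contact_force: [-0.0, 0.7, -0.7]
gripper_width: 0.0136
[[-9.992e-01  3.950e-02 -2.000e-03  5.035e-01]
 [ 3.950e-02  9.992e-01  1.000e-04  1.304e-01]
 [ 2.000e-03  0.000e+00 -1.000e+00  2.528e-01]
 [ 0.000e+00  0.000e+00  0.000e+00  1.000e+00]] 8.8667 [-0.00199698  0.70315269 -0.72156501]
```

View pics/c9.png

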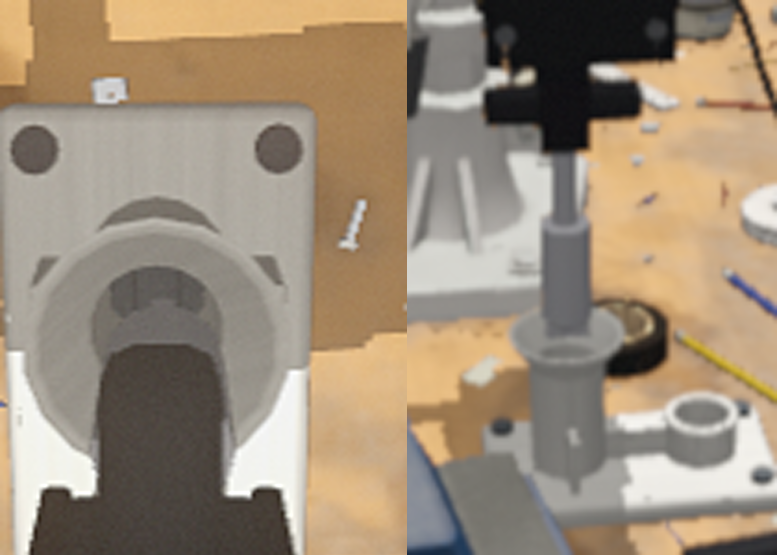

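```bash
python3 -m pendant '[{"slide":[0,-0.5,10],"twist":0},{"slide":[0,0,10],"twist":0},{"slide":[0,0,0],"twist":0}]'; python3 -m pendant '[{"slide":[0,0,8],"twist":0},{"slide":[0,0,8],"twist":0},{"slide":[0,0,0],"twist":0}]'
```

```text
time: 9.22
tool_pos: [0.5029, 0.1295, 0.2315]
orientation: [-0.002, 0.02, 1.0, -0.0]
contact_force: [-0.3, 1.4, -1.6]
gripper_width: 0.0137
time: 9.47
tool_pos: [0.5031, 0.1295, 0.2155]
orientation: [-0.002, 0.02, 1.0, -0.0]
contact_force: [0.5, 0.9, -1.0]
gripper_width: 0.0141
```

```bash
python3 -m pendant '[{"slide":[0,0,8],"twist":0},{"slide":[0,0,8],"twist":0},{"slide":[0,0,0],"twist":0}]'; python3 -m pendant '[{"slide":[0,0,4],"twist":0},{"slide":[0,0,4],"twist":0},{"slide":[0,0,0],"twist":0}]'
```

```text
time: 9.72
tool_pos: [0.5032, 0.1295, 0.1997]
orientation: [-0.002, 0.02, 1.0, -0.0]
contact_force: [-0.3, -0.3, -0.8]
gripper_width: 0.0139
time: 9.97
tool_pos: [0.5037, 0.1296, 0.1926]
orientation: [-0.001, 0.02, 1.0, -0.0]
contact_force: [0.2, 0.4, -1.2]
gripper_width: 0.0136
```

```bash
python3 -m pendant '[{"slide":[0,0,3],"twist":0},{"slide":[0,0,0],"twist":0},{"slide":[0,0,0],"twist":0}]';  python3 -m pendant '[{"slide":[0,0,2],"twist":0},{"slide":[0,0,0],"twist":0},{"slide":[0,0,0],"twist":0}]'
```

```text
time: 10.22
tool_pos: [0.504, 0.1296, 0.1902]
orientation: [-0.0, 0.02, 1.0, 0.0]
contact_force: [-0.5, 0.2, -0.9]
gripper_width: 0.0137
time: 10.47
tool_pos: [0.504, 0.1296, 0.1883]
orientation: [0.0, 0.02, 1.0, -0.0]
contact_force: [0.2, -0.4, -0.5]
gripper_width: 0.0134
```

```bash
python3 -m pendant '[{"slide":[0,0,2],"twist":0},{"slide":[0,0,0],"twist":0},{"slide":[0,0,0],"twist":0}]';  python3 -m pendant '[{"slide":[0,0,1.5],"twist":0},{"slide":[0,0,0],"twist":0},{"slide":[0,0,0],"twist":0}]'
```

```text
time: 10.72
tool_pos: [0.5045, 0.1296, 0.1871]
orientation: [0.001, 0.02, 1.0, 0.0]
contact_force: [-0.1, -0.5, 5.6]
gripper_width: 0.0134
time: 10.97
tool_pos: [0.505, 0.1297, 0.187]
orientation: [0.002, 0.02, 1.0, 0.0]
contact_force: [-2.1, -0.5, 15.9]
gripper_width: 0.0139
```

```bash
python3 -m pendant '[{"slide":[0,0,-1.5],"twist":0},{"slide":[0,0,0],"twist":0.1},{"slide":[0,0,0],"twist":0.1},{"slide":[0,0,0],"twist":0.1},{"slide":[0,0,0],"twist":0.1}]'
python3 -c "
from h import *
T,s=pose();print(T.round(3),s['wrist_torque'].round(3))"
```

```text
time: 11.38
tool_pos: [0.5047, 0.1295, 0.1871]
orientation: [0.001, 0.22, 0.975, 0.0]
contact_force: [-0.9, -0.3, 6.6]
gripper_width: 0.0136
[[-0.903  0.43   0.002  0.505]
 [ 0.43   0.903 -0.     0.13 ]
 [-0.002  0.001 -1.     0.187]
 [ 0.     0.     0.     1.   ]] [-0.114 -0.032  0.027]
```

```bash
python3 -m pendant '[{"slide":[0,0,-0.6],"twist":0.1},{"slide":[0,0,0],"twist":0.1},{"slide":[0,0,0],"twist":0.1},{"slide":[0,0,0],"twist":0.1},{"slide":[0,0,0],"twist":0.1}]'
python3 -c "
from h import *
T,s=pose();print(T.round(3),s['wrist_torque'].round(3))"
python3 -m pendant '[{"slide":[0,0,0],"twist":0.1},{"slide":[0,0,0],"twist":0.1},{"slide":[0,0,0],"twist":0.1},{"slide":[0,0,0],"twist":0.1},{"slide":[0,0,0],"twist":0.1}]'
python3 - <<'E'
from h import *
T,s=pose();print(T.round(3),s['wrist_torque'].round(3),s["qpos"].round(2))
w,k,M=cap("wrist");cv2.imwrite("pics/w10.png",w)
c,k,M=cap("scene"); crop(c,200,100,360,280,3.3,"pics/s10.png")
E
```

```text
time: 11.8
tool_pos: [0.5044, 0.1294, 0.1871]
orientation: [0.001, 0.455, 0.891, -0.0]
contact_force: [0.2, -0.4, 1.7]
gripper_width: 0.0137
[[-0.586  0.81   0.001  0.504]
 [ 0.81   0.586 -0.001  0.129]
 [-0.001  0.    -1.     0.187]
 [ 0.     0.     0.     1.   ]] [-0.197 -0.073  0.01 ]
time: 12.22
tool_pos: [0.5042, 0.1293, 0.1872]
orientation: [0.0, 0.661, 0.75, -0.0]
contact_force: [-0.8, -1.0, 2.5]
gripper_width: 0.0139
[[-0.126  0.992  0.001  0.504]
 [ 0.992  0.126 -0.001  0.129]
 [-0.001  0.001 -1.     0.187]
 [ 0.     0.     0.     1.   ]] [-0.272 -0.008  0.071] [ 0.04  0.55  1.79 -0.    0.8  -0.09]
```

View pics/w10.png

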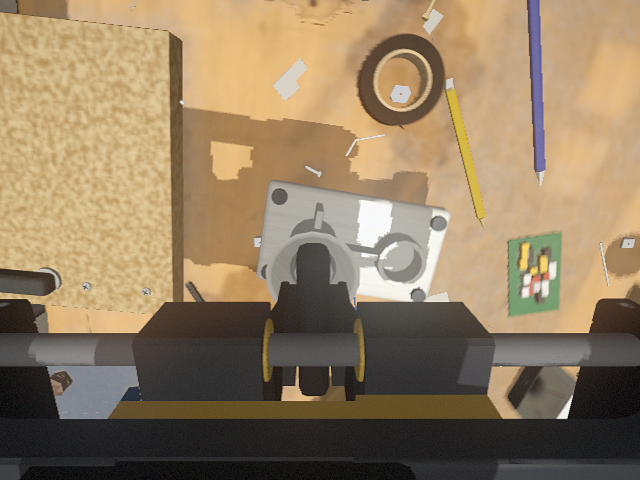

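View pics/s10.png

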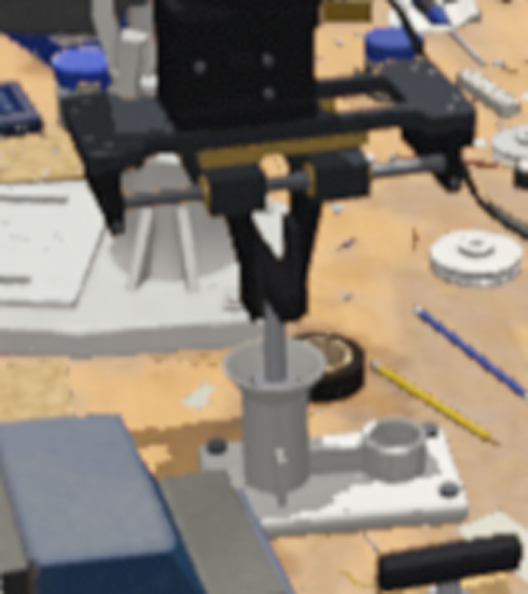

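```bash
python3 -m pendant '[{"slide":[0,0,0],"twist":0.1},{"slide":[0,0,0],"twist":0.1},{"slide":[0,0,0],"twist":0},{"slide":[0,0,0],"twist":0}]'
python3 -c "
from h import *
T,s=pose();print(T.round(3),s['wrist_torque'].round(3))"
python3 -m pendant '[{"slide":[0,0,0],"twist":0},{"slide":[0,0,0],"twist":0},{"slide":[0,0,0],"twist":0},{"slide":[0,0,0],"twist":0},{"slide":[0,0,0],"twist":0}]' 0.9 10
python3 -m pendant '[{"slide":[0,0,0],"twist":0},{"slide":[0,0,0],"twist":0},{"slide":[0,0,0],"twist":0},{"slide":[0,0,0],"twist":0},{"slide":[0,0,0],"twist":0}]'
```

```text
time: 12.65
tool_pos: [0.5042, 0.1294, 0.1871]
orientation: [0.0, 0.73, 0.684, 0.0]
contact_force: [-0.7, -1.2, 4.1]
gripper_width: 0.0136
[[ 0.065  0.998  0.     0.504]
 [ 0.998 -0.065 -0.     0.129]
 [-0.     0.001 -1.     0.187]
 [ 0.     0.     0.     1.   ]] [-0.339  0.065 -0.041]
time: 13.07
tool_pos: [0.5039, 0.1297, 0.1866]
orientation: [-0.0, 0.731, 0.682, -0.0]
contact_force: [0.3, -0.8, 0.8]
gripper_width: 0.0391
time: 13.48
tool_pos: [0.504, 0.1296, 0.1869]
orientation: [-0.0, 0.731, 0.682, 0.0]
contact_force: [-0.8, -1.3, -0.5]
gripper_width: 0.0721
```

Released; now rise straight up and look.

```bash
python3 -m pendant '[{"slide":[0,0,-10],"twist":0},{"slide":[0,0,-30],"twist":0},{"slide":[0,0,-35],"twist":0},{"slide":[0,0,-35],"twist":0},{"slide":[0,0,-25],"twist":0}]'
python3 -m pendant '[{"slide":[-30,0,0],"twist":0},{"slide":[-40,0,0],"twist":0},{"slide":[-40,0,0],"twist":0},{"slide":[-40,0,0],"twist":0},{"slide":[-20,0,0],"twist":0}]'
python3 - <<'E'
from h import *
T,s=pose();print(T[:3,3],s["time"],s["contact_force"])
w,k,M=cap("wrist","pics/w11.png");
c,k,M=cap("scene"); cv2.imwrite("pics/s11full.png",c);crop(c,220,160,400,330,3.3,"pics/s11.png")
c,k,M=cap("top");cv2.imwrite("pics/t11full.png",c)
crop(c,220,180,460,310,3.3,"pics/t11.png")
E
```

```text
time: 13.9
tool_pos: [0.5046, 0.1297, 0.3256]
orientation: [0.001, 0.731, 0.682, 0.002]
contact_force: [0.3, -0.1, 0.1]
gripper_width: 0.0784
time: 14.32
tool_pos: [0.4921, -0.0434, 0.3229]
orientation: [0.001, 0.732, 0.682, -0.0]
contact_force: [0.6, -0.1, 0.4]
gripper_width: 0.0779
[ 0.49207032 -0.04344292  0.3229363 ] 14.3167 [ 0.61415553 -0.06409621  0.44428588]
```

View pics/s11.png

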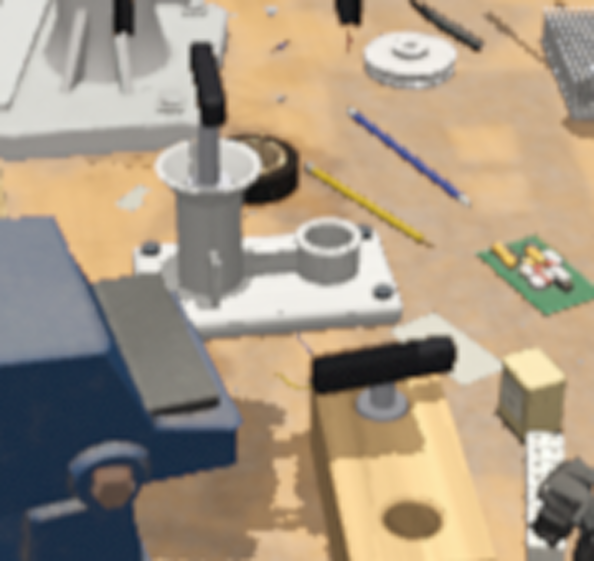

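View pics/t11.png

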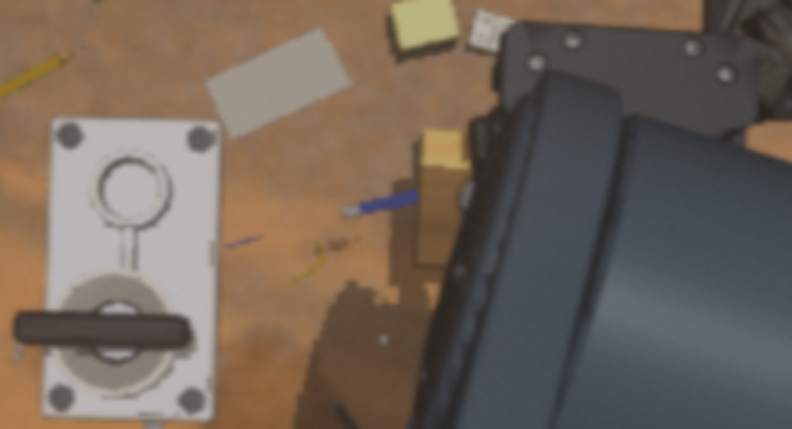

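View pics/w11.png

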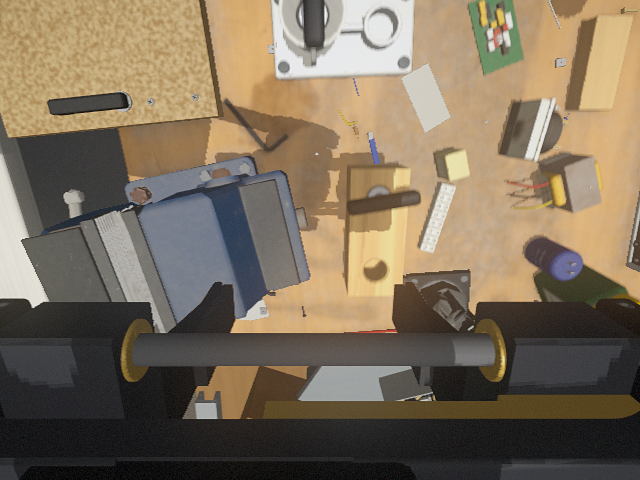

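Run:
```python
from h import *
ti,tk,tM=cap("top"); si,sk,sM=cap("scene")
a=np.array([220+103/3.3,180+330/3.3]);b=np.array([220+206/3.3,160+82/3.3])
X=cv2.triangulatePoints(tk@tM[:3],sk@sM[:3],a.reshape(2,1),b.reshape(2,1));print("bar",(X[:3]/X[3]).ravel())
E=onplane([(220+20/3.3,180+328/3.3),(220+186/3.3,180+332/3.3)],.135,tk,tM);print(E,E.mean(0))
print("collar top in well", onplane((220+117/3.3,180+332/3.3),.077,tk,tM))
print(sensors.observe()["time"])
```

```text
bar [0.50378006 0.12833987 0.13427466]
[[0.50533962 0.16122489 0.135     ]
 [0.50305697 0.09518029 0.135     ]] [0.50419829 0.12820259 0.135     ]
collar top in well [[0.50387376 0.12860928 0.077     ]]
14.5667
```

```bash
python3 -m pendant '[{"slide":[0,0,0],"twist":0},{"slide":[0,0,0],"twist":0},{"slide":[0,0,0],"twist":0}]'; python3 -c "
from rig import job; print(job.sign_off())"
```

```text
time: 14.82
tool_pos: [0.4923, -0.0389, 0.3219]
orientation: [-0.0, 0.73, 0.683, 0.0]
contact_force: [1.0, 0.1, -0.2]
gripper_width: 0.0782
the job is handed in; nothing more can be done
None
```

The long driver is standing in the deep well with its blade in the slot, and the screw should be well past the required 0.8 rad. I handed the job in at about 14.8 s; it reports no verdict.

I took the driver out of the stand by its T-bar and lowered it with the blade along the slot. It met the slot floor at the expected height, with a peak push of about 16 N. I then turned it clockwise about 1.6 rad (quarter turn plus play), let go and backed the arm away.

- **Driver height:** the T-bar measured 0.134 m above the desk, against 0.135 m for a blade resting on the slot floor.
- **Driver upright and centred:** the T-bar centre and the collar both measured within about 1–2 mm of the well axis.
- **Screw angle:** the T-bar now lies about 90° from where the slot started. Taking off the 15° of play gives roughly 1.3 rad; this is an estimate, because the screw angle itself could not be read.
- **Short driver:** it is still upright in the stand in the last pictures. I judged this by eye and did not measure it.
- **Robot:** it stopped about 0.17 m from the well with the gripper open and the force reading near zero (about 1 N or less).

No check failed or disagreed.

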